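# Turn the sack-truck wheel's valve to the top for pumping

### The arm

A 6-joint arm with a two-finger parallel gripper is mounted at the origin on the work surface. World frame = base frame: x ahead of the robot, y to its left, z up, the work surface at z = 0. Lengths are in m, angles in rad, forces in N, time in s.
With the tool pointing down it reaches from about 0.275 to 0.825 m from the base axis. Payload 4.9 kg.
Tool frame: the origin (TCP) lies between the finger pads; the fingertips stand 8 mm ahead of it and the grasp point (between the pads) lies 11 mm behind it; z points along the fingers, x is the direction in which the jaws open and shut, and the axes are right-handed (so a half turn about z gives the same grasp; the last joint's range is limited). The gripper opens to 85 mm and grips with 20 to 120 N. Pads are 22 mm wide; open, the fingers measure 114 mm over their backs; the gripper's body (76 mm by 85 mm) begins 54 mm behind the grasp point. The pads swing forward as they close: fully open they stand 13 mm farther back than shut.
Start: joints at [-1.396, 0.326, -0.193, 1.052, 0, 1.437], TCP at [0.167, -0.524, 0.239] pointing down, gripper open.
Joint ranges: [-2.65, 2.65], [-0.97, 1.79], [-1.3, 1.35], [-1.93, 2.1], [-1.47, 1.37], [-3.14, 3.14]. Speed limits (rad/s): [2.57, 2.57, 3.14, 3.14, 3.14, 3.14].

### API

Orientations are given as a unit quaternion [x, y, z, w].
In Python, from cell import state, cams, job, nets gives the robot as it stands.
- The arm moves only by the tool step_arm, never from a script. Its argument "deltas" is a list of rows, each a list of 7 numbers: the shift along the tool's x, y, z as a fraction of full scale, then the turn, a rotation vector about the tool's x, y, z as a fraction of full scale, then the gripper's target within -1 to 1 (shut at 1, half-way at 0, fully open at -1). In form: [[dx, dy, dz, ax, ay, az, hand], ...]. A call has 1 to 20 rows; each row shifts and turns the pose as measured when the row begins, along the tool's axes as they then stand; what a row does not reach is not made up. Full scale, the value 1, is 0.25 m for a shift and 360 degrees for a turn. A row lasts 1/8 s, in which the tool goes at most 62.5 mm and 10.7 degrees, less where a joint would pass 70% of its speed; a pose out of reach is approached as far as the arm can. A call with a number of a shift or a turn outside -1 to 1 is refused whole. A call with a gripper value outside its range is refused whole. The fingers move at their own pace and stop on an object; "newtons" is the grip in N (left out, the last holds). Time passes only in rows, so rows that do not move let the fingers close. It gives the time, the measured TCP pose, the force and the opening at its end, in the units of the state.
- state(): the state, without advancing time (a new reading comes with each control period).
- cams.camera(name): name is "side" or "top" or "wrist"; returns the picture (400x640x3 uint8, red, green, blue); there is no depth.
- cams.camera_model(name): a dict with "fx", "fy", "cx", "cy" (pixels), "R" (3x3) and "t" (3): a world point X has camera coordinates R X + t. Camera axes: x right, y down, z forward; pixel columns grow to the right and rows downward; lengths in m; the calibration is good to about 2 mm. A picture is of the moment at which its call begins: read the wrist's pose just before it. camera_model takes no time and is no camera call; for the wrist camera it gives the pose at the moment of the call.
- job.close_job(): hands the job in, once; it reports no verdict.
Trained networks look in the newest picture that a camera, given by its name, has taken for a name from the list of things; names that differ only in an ending like _2 or _b are one class to them, and where a whole thing is asked for, a point or a joint stands for the part that bears it (a point fixed in the world has none). Each returns a list of dicts, best first, with "p" (0 to 1); they miss things now and then, are a little off and sometimes report something else, mostly with a low value. They report only what shows in the picture. A call takes as long as a camera call.
- nets.masks_of(camera, name): "mask" (400x640 bool, what is visible of it).
- nets.tip_of(camera, name): "centre" ([x, y, z] in m, in the coordinates of the camera as it stood for that picture, good to about 4 mm: a listed point, or the origin of a listed thing).
The state is a dict: "time": time; "q": joint angles; "qvel": joint speeds; "tau": joint torques, N m; "eef_pos": TCP position; "orientation": TCP orientation; "force": force on the tool from outside, world axes, zero at the start; "ft_torque": the same for the moment, N m; "gripper_width": opening from 0.0 (shut) to 1.0 (fully open).
Only numpy, scipy, OpenCV 4.12 (cv2) and the standard library are available. Lean on these libraries where they do the work, as an engineer would, in place of code of your own. Each camera call takes 0.05 s, during which the arm holds its last target. There are 200 camera calls.

### The job

The sack truck's wheel is on the bench stand and is about to be pumped up. Turn it by pushing its spokes round gently with the fingertips, going on to the next spoke when one is out of reach, until the valve is straight up above the axle; do not push on the tyre or the valve, and never let the wheel spin fast. Then take the fingers away, leaving the wheel at rest and the other things on the bench where they are.

Things in the scene. Friction and masses are not known exactly. Their poses are not given: they have to be found in the camera images.
- stand: Grey steel one-sided wheel stand, bolted down: base plate 200 x 150 x 10 mm, one post 28 x 45 mm, 205 mm high, behind the wheel (seen from the robot). Origin on the bench under the post; z up, x level along the axle, away from the robot (within 0.3 rad of straight ahead), y left. Post's front face at x = -14 mm. The axle's nut, 22 mm across, reaches forward to x = -108 mm.
- axle (a point): Point on the axle in the wheel's middle plane, 175 mm above the bench and 65 mm in front of the post's centre; fixed to the stand, with the stand's axes.
- wheel: Grey wheel with five straight spokes; turns upright about the level axle, facing the robot, either way without stops. Origin at the hub's centre (axle); x along the axle away from the robot, z from the axle through the valve: the valve is straight up when z is up. A turn about +x is clockwise as the robot sees it. Hub 54 mm diameter, 60 mm long (x -30 to +30 mm). Rim 30 mm wide, inner radius 110 mm.
- spoke (a point): Middle of one spoke, 68 mm from the axle, with the wheel's axes. The spokes stand at 36, 108, 180, 252 and 324 degrees from the valve (this one: 36 degrees clockwise of it as the robot sees it), reach from hub to rim, are 18 mm wide and 14 mm deep (wheel x -13 to +1 mm). Bearing drag 0.2 N m: 3 N on a spoke turns the wheel, and it stays where it is left.
- tyre: Black rubber tyre, turning with the wheel: round section 38 mm thick (x -19 to +19 mm), 308 mm outside diameter, inner radius 116 mm; lowest point 21 mm above the bench. Wheel, tyre and valve weigh about 1.1 kg. Origin and axes as the wheel's.
- valve: Valve: brass stem 9 mm thick with a black rubber foot 15 mm across, no cap. It sticks out of the rim's inside towards the hub, midway between two spokes, in the wheel's middle plane, from 110 mm to 76 mm from the axle. Origin and axes as the wheel's (origin on the axle; the stem lies on +z).
- spray_can: Bystander: upright white can of oil with a black cap, 54 mm in diameter, 165 mm high, standing beside the wheel. Origin under its centre.
- valve_cap: Bystander: small black valve cap, 15 mm in diameter, 14 mm high, on the bench in front of the wheel. Origin under its centre.
- spanner: Bystander: steel spanner 170 mm long lying flat, on the bench on the robot's side of the wheel. Origin at its middle, long axis x.
- hammer: Bystander: hammer with a blue handle lying on the bench, right of the wheel. Handle along x.
- tape_roll: Bystander: black roll of tape lying flat, 68 mm in diameter, 19 mm high. Origin under its centre. On the bench beside the wheel, left.
- nut_tray: Bystander: open steel tray 110 x 80 x 28 mm with a few nuts in it, on the bench, left of the wheel. Origin under its centre.
- tyre_lever: Bystander: flat steel tyre lever 150 mm long, 8 mm high, lying on the robot's side of the wheel. Long axis x.

How it is judged:
By the outcome, as a careful person would: the job done as asked, in the order asked, and still so for the second after the job is handed in, with the robot touching nothing.
It also fails if it takes over 67 s, if anything falls off the work surface, if the arm or the gripper's body presses on something with over 40 N, if the wrist force passes 120 N, or if a joint passes its speed limit or range.

## Working session

There is one attempt and no reset: what is moved stays moved. The work goes in short steps, Python scripts to look and compute and a tool call to move; the robot and the scene stay as the last step left them, time stands still between calls to the robot, and variables do not carry over. Pictures are saved under pics/ and viewed, about 8 in all and at most 12, crops included, and the job is handed in when it is done.

Besides the shell and the picture viewer there is one more tool, called after ">>>" as name(argument=value, ...), one argument or row to a line, values as JSON. step_arm: Moves the arm, as the interface text tells. Its arguments: {"type":"object","properties":{"deltas":{"type":"array"},"newtons":{"type":"number"}},"required":["deltas"]}

```bash
ls; mkdir -p pics; cat > h.py <<'E'
import numpy as np, cv2
from cell import state, cams, job, nets
from scipy.spatial.transform import Rotation as Ro
def snap(n,f):
    im=cams.camera(n); cv2.imwrite('pics/'+f,im[:,:,::-1]); return im
def loc(n,name):
    m=cams.camera_model(n); R=np.array(m['R']);t=np.array(m['t'])
    return [(round(d['p'],2),(R.T@(np.array(d['centre'])-t)).round(4).tolist()) for d in nets.tip_of(n,name)[:4]]
E
python3 - <<'E'
from h import *
for c in ['side','top']:
    snap(c,c+'1.png')
    m=cams.camera_model(c); print(c,(-np.array(m['R']).T@m['t']).round(3),np.array(m['R'])[2].round(2))
    for n in ['axle','wheel','spoke','valve','stand','spray_can','valve_cap','spanner','hammer','tape_roll','nut_tray','tyre_lever']: print(n,loc(c,n))
print(state())
E
```

```text
pics
side [0.185 0.656 1.046] [ 0.35 -0.57 -0.74]
axle [(0.75, [0.6726, 0.0787, 0.1738])]
wheel [(0.56, [0.6737, 0.08, 0.1728])]
spoke [(0.65, [0.6694, 0.0946, 0.1049]), (0.61, [0.6816, -0.1506, -0.0028]), (0.5, [0.5261, -0.4216, -0.0008])]
valve []
stand [(0.96, [0.7363, 0.0736, 0.0024])]
spray_can [(0.71, [0.6835, -0.1516, -0.0008])]
valve_cap [(0.47, [0.6013, 0.0662, 0.0015])]
spanner [(0.69, [0.4269, -0.1042, -0.0012])]
hammer [(0.62, [0.5284, -0.4199, -0.0026])]
tape_roll [(0.73, [0.6808, 0.3115, -0.0036])]
nut_tray [(0.74, [0.5463, 0.3629, 0.0001])]
tyre_lever [(0.81, [0.4432, 0.1075, -0.0022]), (0.41, [0.67, 0.0963, 0.1088])]
top [ 0.381 -0.037  1.314] [ 0.16  0.01 -0.99]
axle [(0.6, [0.6733, 0.0815, 0.1748]), (0.52, [0.4326, -0.1116, -0.0041]), (0.47, [0.6748, 0.0779, 0.1771])]
wheel [(0.74, [0.6788, 0.0781, 0.1766])]
spoke [(0.96, [0.6691, 0.0948, 0.1067])]
valve []
stand [(0.69, [0.679, 0.0811, 0.179])]
spray_can [(0.95, [0.6888, -0.1518, 0.0022])]
valve_cap [(0.54, [0.6056, 0.0617, -0.0014])]
spanner [(0.73, [0.4349, -0.1152, -0.0015])]
hammer [(0.6, [0.5308, -0.4193, 0.00
[... 164 characters left out ...]
0.1067])]
{'time': 1.3, 'q': array([-1.39620474e+00,  3.26203804e-01, -1.92587691e-01,  1.05201106e+00,
        5.26884099e-05,  1.43657826e+00]), 'qvel': array([ 9.03195369e-05,  1.36707163e-03, -7.65396603e-04,  1.27967713e-03,
       -6.72425628e-04, -4.24671027e-04]), 'tau': array([ 4.81051993e-04, -4.43336356e+01,  2.62750554e+01,  1.12416656e-03,
       -7.20519256e-05, -4.46411974e-06]), 'eef_pos': array([ 0.16717873, -0.52399837,  0.23928344]), 'orientation': array([ 8.07441890e-01, -5.89947111e-01,  1.60035639e-05, -2.11563286e-05]), 'force': array([0.04564269, 0.78896965, 0.64527962]), 'ft_torque': array([ 0.01027514, -0.030804  , -0.02555437]), 'gripper_width': 0.9974879038469393}
```

```bash
python3 - <<'E'
import cv2,numpy as np
a=cv2.imread('pics/side1.png');b=cv2.imread('pics/top1.png')
cv2.imwrite('pics/both.png',np.vstack([cv2.resize(a,(480,300)),cv2.resize(b,(480,300))]))
E
```

```text
(no output)
```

View pics/side1.png

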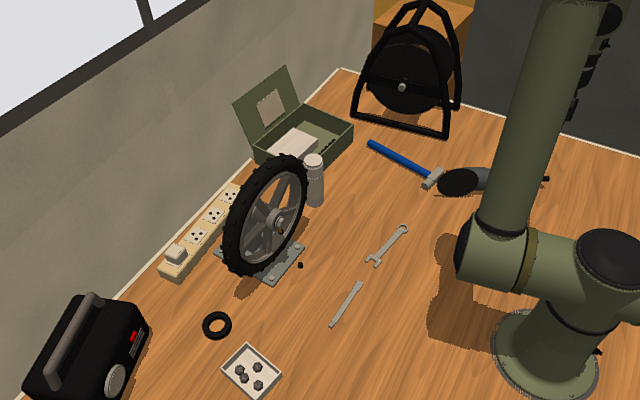

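```bash
cat >> h.py <<'E'
def fwd(yaw=-0.08,pitch=0,roll=0):  # tool z ahead (pitched down), tool x up, roll about tool z
    z=np.array([np.cos(yaw)*np.cos(pitch),np.sin(yaw)*np.cos(pitch),-np.sin(pitch)])
    y=np.cross(z,[np.cos(yaw)*np.sin(pitch),np.sin(yaw)*np.sin(pitch),np.cos(pitch)])
    return Ro.from_matrix(np.c_[np.cross(y,z),y,z])*Ro.from_rotvec([0,0,roll])
def rows(pos,R,n,hand=1):
    s=state(); p=s['eef_pos']; r=Ro.from_quat(s['orientation'])
    dr=(r.inv()*R).as_rotvec()/n
    out=[]
    for i in range(n):
        ri=r*Ro.from_rotvec(dr*i)
        d=ri.inv().apply((np.array(pos)-p)/n)/.25
        out.append([*(d.round(3)+0.).tolist(),*((dr/2/np.pi).round(4)+0.).tolist(),hand])
    print('['+','.join('['+','.join('%g'%v for v in o)+']' for o in out)+']')
    print('step deg',np.degrees(np.linalg.norm(dr)))
E
python3 -c "
from h import *
rows([0.40,0.05,0.26],fwd(),16)"
```

```text
[[-0.119,-0.099,-0.005,0.0091,0.0136,-0.0091,1],[-0.113,-0.106,-0.009,0.0091,0.0136,-0.0091,1],[-0.105,-0.113,-0.012,0.0091,0.0136,-0.0091,1],[-0.097,-0.12,-0.014,0.0091,0.0136,-0.0091,1],[-0.089,-0.126,-0.015,0.0091,0.0136,-0.0091,1],[-0.08,-0.132,-0.015,0.0091,0.0136,-0.0091,1],[-0.072,-0.137,-0.014,0.0091,0.0136,-0.0091,1],[-0.062,-0.141,-0.012,0.0091,0.0136,-0.0091,1],[-0.053,-0.145,-0.008,0.0091,0.0136,-0.0091,1],[-0.044,-0.148,-0.004,0.0091,0.0136,-0.0091,1],[-0.036,-0.151,0.001,0.0091,0.0136,-0.0091,1],[-0.027,-0.152,0.007,0.0091,0.0136,-0.0091,1],[-0.019,-0.153,0.014,0.0091,0.0136,-0.0091,1],[-0.012,-0.153,0.021,0.0091,0.0136,-0.0091,1],[-0.006,-0.152,0.029,0.0091,0.0136,-0.0091,1],[0,-0.15,0.038,0.0091,0.0136,-0.0091,1]]
step deg 6.755326374582496
```

View pics/top1.png

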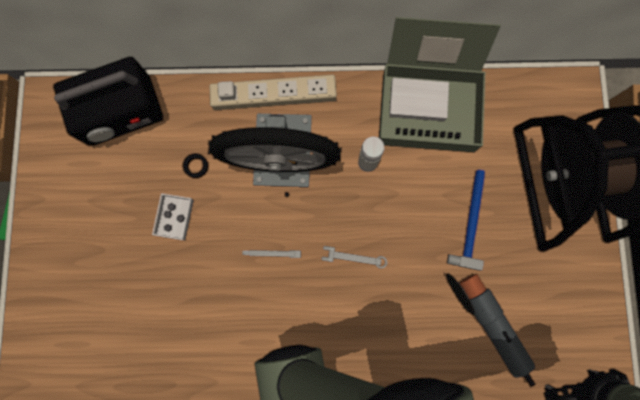

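The side and top views show the wheel at about (265,215) and (275,155), with the other things clear of the robot's approach. The valve can't be made out yet.

>>> step_arm(
  deltas=[
    [-0.12,-0.1,-0.005,0.009,0.0136,-0.009,1],
    [-0.113,-0.106,-0.009,0.009,0.0136,-0.009,1],
    [-0.105,-0.113,-0.012,0.009,0.0136,-0.009,1],
    [-0.097,-0.12,-0.014,0.009,0.0136,-0.009,1],
    [-0.089,-0.126,-0.015,0.009,0.0136,-0.009,1],
    [-0.08,-0.132,-0.015,0.009,0.0136,-0.009,1],
    [-0.072,-0.137,-0.014,0.009,0.0136,-0.009,1],
    [-0.062,-0.141,-0.012,0.009,0.0136,-0.009,1],
    [-0.053,-0.145,-0.008,0.009,0.0136,-0.009,1],
    [-0.044,-0.148,-0.004,0.009,0.0136,-0.009,1],
    [-0.036,-0.151,0.001,0.009,0.0136,-0.009,1],
    [-0.027,-0.152,0.007,0.009,0.0136,-0.009,1],
    [-0.019,-0.153,0.014,0.009,0.0136,-0.009,1],
    [-0.012,-0.153,0.021,0.009,0.0136,-0.009,1],
    [-0.006,-0.152,0.029,0.009,0.0136,-0.009,1],
    [0,-0.15,0.038,0.009,0.0136,-0.009,1],
  ],
)

```text
time: 3.3
eef_pos: [0.3737, 0.0173, 0.3713]
orientation: [0.767, -0.065, 0.639, 0.017]
force: [-0.8, -0.5, -1.9]
gripper_width: 0.003
```

```bash
python3 - <<'E'
from h import *
s=state(); print(s['time'],s['eef_pos'],s['q'].round(2),Ro.from_quat(s['orientation']).as_matrix().round(2).tolist())
m=cams.camera_model('wrist'); R=np.array(m['R']);print('cam',(-R.T@m['t']).round(3),R[2].round(2))
rows([0.40,0.05,0.26],fwd(),10)
E
```

```text
3.3 [0.37374612 0.01727459 0.37125822] [-1.77 -0.93 -1.3   1.64  1.37 -0.39] [[0.18, -0.12, 0.98], [-0.08, -0.99, -0.11], [0.98, -0.06, -0.18]]
cam [0.251 0.106 0.401] [ 0.9  -0.4  -0.19]
[[-0.043,-0.012,0.017,0.0006,0.0029,-0.001,1],[-0.043,-0.012,0.016,0.0006,0.0029,-0.001,1],[-0.043,-0.012,0.016,0.0006,0.0029,-0.001,1],[-0.043,-0.012,0.015,0.0006,0.0029,-0.001,1],[-0.044,-0.013,0.014,0.0006,0.0029,-0.001,1],[-0.044,-0.013,0.013,0.0006,0.0029,-0.001,1],[-0.044,-0.013,0.012,0.0006,0.0029,-0.001,1],[-0.044,-0.013,0.012,0.0006,0.0029,-0.001,1],[-0.044,-0.013,0.011,0.0006,0.0029,-0.001,1],[-0.044,-0.014,0.01,0.0006,0.0029,-0.001,1]]
step deg 1.1297804840926395
```

```bash
python3 - <<'E'
from h import *
m=cams.camera_model('wrist');print(m['fx'],m['cy'])
rows([0.25,-0.45,0.35],Ro.from_quat([0.80744,-0.58995,0,0]),15)
E
```

```text
325.3967193708789 203.62669059773174
[[-0.002,0.128,-0.018,-0.0087,-0.0126,0.0096,1],[0.005,0.128,-0.011,-0.0087,-0.0126,0.0096,1],[0.012,0.128,-0.004,-0.0087,-0.0126,0.0096,1],[0.02,0.128,0.001,-0.0087,-0.0126,0.0096,1],[0.028,0.126,0.006,-0.0087,-0.0126,0.0096,1],[0.036,0.123,0.011,-0.0087,-0.0126,0.0096,1],[0.044,0.12,0.014,-0.0087,-0.0126,0.0096,1],[0.053,0.117,0.017,-0.0087,-0.0126,0.0096,1],[0.061,0.112,0.019,-0.0087,-0.0126,0.0096,1],[0.069,0.107,0.02,-0.0087,-0.0126,0.0096,1],[0.077,0.102,0.019,-0.0087,-0.0126,0.0096,1],[0.084,0.096,0.018,-0.0087,-0.0126,0.0096,1],[0.091,0.089,0.017,-0.0087,-0.0126,0.0096,1],[0.098,0.083,0.014,-0.0087,-0.0126,0.0096,1],[0.104,0.076,0.01,-0.0087,-0.0126,0.0096,1]]
step deg 6.52076183607361
```

>>> step_arm(
  deltas=[
    [-0.002,0.128,-0.018,-0.0087,-0.0126,0.0096,1],
    [0.005,0.128,-0.011,-0.0087,-0.0126,0.0096,1],
    [0.012,0.128,-0.004,-0.0087,-0.0126,0.0096,1],
    [0.02,0.128,0.001,-0.0087,-0.0126,0.0096,1],
    [0.028,0.126,0.006,-0.0087,-0.0126,0.0096,1],
    [0.036,0.123,0.011,-0.0087,-0.0126,0.0096,1],
    [0.044,0.12,0.014,-0.0087,-0.0126,0.0096,1],
    [0.053,0.117,0.017,-0.0087,-0.0126,0.0096,1],
    [0.061,0.112,0.019,-0.0087,-0.0126,0.0096,1],
    [0.069,0.107,0.02,-0.0087,-0.0126,0.0096,1],
    [0.077,0.102,0.019,-0.0087,-0.0126,0.0096,1],
    [0.084,0.096,0.018,-0.0087,-0.0126,0.0096,1],
    [0.091,0.089,0.017,-0.0087,-0.0126,0.0096,1],
    [0.098,0.083,0.014,-0.0087,-0.0126,0.0096,1],
    [0.104,0.076,0.01,-0.0087,-0.0126,0.0096,1],
  ],
)

```text
time: 5.18
eef_pos: [0.1677, -0.0714, 0.454]
orientation: [0.793, -0.597, 0.103, 0.054]
force: [0.3, -0.4, -1.1]
gripper_width: -0.002
```

```bash
cat >> h.py <<'E'
def st():
    s=state(); print(s['time'],s['eef_pos'].round(4),s['q'].round(2),'F',s['force'].round(1)); print(Ro.from_quat(s['orientation']).as_matrix().round(3).tolist())
E
python3 -c "
from h import *
st()"
```

```text
5.175 [ 0.1677 -0.0714  0.454 ] [-2.65 -0.97 -0.43  2.1   0.23  0.21] F [ 0.3 -0.4 -1.1]
[[0.265, -0.959, 0.099], [-0.937, -0.28, -0.209], [0.228, -0.038, -0.973]]
```

```bash
cat >> h.py <<'E'
P=np.array([.571,.417,.295,.0735,.2])
def fk(q,sg=None):
    s5,s6,c6=sg or SG
    ph=q[1]-q[2]+q[3]
    R=Ro.from_euler('z',q[0])*Ro.from_euler('y',np.pi/2+ph)*Ro.from_euler('x',s5*q[4])*Ro.from_euler('z',s6*q[5]+c6)
    w=Ro.from_euler('z',q[0]).apply([P[0]*np.sin(q[1])+P[1]*np.cos(q[1]-q[2]),P[3],P[4]+P[0]*np.cos(q[1])-P[1]*np.sin(q[1]-q[2])])
    return w+P[2]*R.as_matrix()[:,2],R
SG=(-1,1,np.pi/2)
LO=np.array([-2.65,-.97,-1.3,-1.93,-1.47,-3.14]);HI=np.array([2.65,1.79,1.35,2.1,1.37,3.14])
from scipy.optimize import least_squares
def ik(pos,R,q0):
    f=lambda q:np.r_[(fk(q)[0]-pos)*5,(fk(q)[1].inv()*R).as_rotvec()]
    r=least_squares(f,np.clip(q0,LO+.02,HI-.02),bounds=(LO,HI)); return r.x,np.abs(r.fun).max()
def path(qs,n,hand=1):  # joint waypoints, n rows each; prints rows with FK bias ignored
    s=state(); q=s['q'].copy(); out=[]
    for g,k in zip(qs,n):
        for i in range(k):
            a,b=fk(q+(g-q)*i/k),fk(q+(g-q)*(i+1)/k)
            d=a[1].inv().apply(b[0]-a[0])/.25; w=(a[1].inv()*b[1]).as_rotvec()/2/np.pi
            out.append([*(d.round(3)+0.),*(w.round(4)+0.),hand])
        q=np.array(g)
    print('['+','.join('['+','.join('%g'%v for v in o)+']' for o in out)+']')
E
python3 - <<'E'
from h import *
s=state()
Q0=np.array([-1.3962,.3262,-.19259,1.05201,0,1.43658])
for c in [(a,b,k) for a in(1,-1) for b in(1,-1) for k in(np.pi/2,-np.pi/2)]:
    e=[ (fk(q,c)[1].inv()*Ro.from_quat(o)).magnitude() for q,o in((Q0,[.80744,-.58995,0,0]),(s['q'],s['orientation']))]
    if max(e)<.2: print(c,e, fk(s['q'],c)[0]-s['eef_pos'],fk(Q0,c)[0]-[.16718,-.524,.23928])
E
```

```text
(-1, 1, 1.5707963267948966) [1.0556772943136532e-05, 3.1470771739840384e-16] [-0.00354202 -0.00161492 -0.00198006] [-1.07005401e-04 -4.93812082e-05 -1.51605525e-04]
```

```bash
python3 - <<'E'
from h import *
g,e=ik([.49,.06,.245],fwd(-.08,.35),[0,.8,-1.1,-1.6,-.09,1.57]); print(g.round(3),e)
q=state()['q']; w=np.array([-1.2,.1,-.8,.6,0,1.5])
for a,b in((q,w),(w,g)):
    for t in np.linspace(0,1,6): print(fk(a+(b-a)*t)[0].round(3), end=' ')
    print()
path([w,g],[10,10])
E
```

```text
[ 0.04   0.238 -1.134 -1.02  -0.113  1.612] 2.069131563135762e-11
[ 0.164 -0.073  0.452] [ 0.077 -0.104  0.431] [ 0.037 -0.171  0.383] [ 0.052 -0.242  0.315] [ 0.111 -0.286  0.234] [ 0.191 -0.288  0.147] 
[ 0.191 -0.288  0.147] [ 0.279 -0.277  0.135] [ 0.367 -0.233  0.14 ] [ 0.44  -0.156  0.162] [ 0.484 -0.054  0.198] [0.49  0.06  0.245] 
[[-0.023,0.197,0.015,0.0031,-0.0044,-0.0022,1],[0.027,0.178,0.054,0.002,-0.0044,-0.0023,1],[0.07,0.146,0.088,0.0011,-0.0042,-0.0024,1],[0.102,0.104,0.118,0.0002,-0.0039,-0.0025,1],[0.122,0.056,0.141,-0.0006,-0.0034,-0.0025,1],[0.129,0.005,0.16,-0.0013,-0.0028,-0.0025,1],[0.122,-0.045,0.172,-0.0017,-0.0021,-0.0026,1],[0.103,-0.091,0.179,-0.0021,-0.0013,-0.0026,1],[0.074,-0.128,0.181,-0.0022,-0.0005,-0.0026,1],[0.037,-0.156,0.178,-0.0022,0.0004,-0.0025,1],[0.066,-0.16,0.037,-0.0005,0.0184,-0.0177,1],[0.059,-0.173,0.023,0.002,0.0187,-0.0171,1],[0.054,-0.185,0.008,0.0043,0.019,-0.0162,1],[0.051,-0.196,-0.008,0.0066,0.0191,-0.0151,1],[0.05,-0.205,-0.024,0.0088,0.0192,-0.0137,1],[0.05,-0.212,-0.04,0.0108,0.0192,-0.0121,1],[0.053,-0.217,-0.055,0.0126,0.0192,-0.0104,1],[0.057,-0.221,-0.07,0.0143,0.019,-0.0084,1],[0.062,-0.223,-0.082,0.0158,0.0187,-0.0063,1],[0.069,-0.223,-0.093,0.017,0.0184,-0.0041,1]]
```

```bash
python3 - <<'E'
from h import *
q=state()['q']; w=np.array([-1.3,.2,-.5,.87,0,1.5])
for t in np.linspace(0,1,6): print(fk(q+(w-q)*t)[0].round(3), end=' ')
path([w],[14])
E
```

```text
[ 0.164 -0.073  0.452] [ 0.075 -0.106  0.455] [ 0.024 -0.183  0.428] [ 0.028 -0.276  0.373] [ 0.087 -0.357  0.294] [ 0.187 -0.397  0.196] [[-0.013,0.139,-0.027,0.0028,-0.0033,-0.0003,1],[0.014,0.137,-0.007,0.0022,-0.0035,-0.0004,1],[0.039,0.129,0.012,0.0017,-0.0036,-0.0004,1],[0.063,0.117,0.03,0.0011,-0.0036,-0.0005,1],[0.085,0.1,0.048,0.0006,-0.0035,-0.0005,1],[0.104,0.08,0.064,0,-0.0034,-0.0005,1],[0.118,0.056,0.079,-0.0004,-0.0032,-0.0006,1],[0.128,0.029,0.094,-0.0009,-0.003,-0.0006,1],[0.133,0.001,0.107,-0.0013,-0.0027,-0.0006,1],[0.133,-0.028,0.118,-0.0017,-0.0023,-0.0007,1],[0.128,-0.057,0.128,-0.002,-0.0019,-0.0007,1],[0.118,-0.084,0.137,-0.0023,-0.0015,-0.0007,1],[0.102,-0.109,0.144,-0.0025,-0.001,-0.0007,1],[0.083,-0.132,0.15,-0.0026,-0.0005,-0.0007,1]]
```

>>> step_arm(
  deltas=[
    [-0.013,0.139,-0.027,0.0028,-0.0033,-0.0003,1],
    [0.014,0.137,-0.007,0.0022,-0.0035,-0.0004,1],
    [0.039,0.129,0.012,0.0017,-0.0036,-0.0004,1],
    [0.063,0.117,0.03,0.0011,-0.0036,-0.0005,1],
    [0.085,0.1,0.048,0.0006,-0.0035,-0.0005,1],
    [0.104,0.08,0.064,0,-0.0034,-0.0005,1],
    [0.118,0.056,0.079,-0.0004,-0.0032,-0.0006,1],
    [0.128,0.029,0.094,-0.0009,-0.003,-0.0006,1],
  ],
)

```text
time: 6.18
eef_pos: [0.0216, -0.2679, 0.3864]
orientation: [0.808, -0.588, 0.043, -0.005]
force: [-1.2, -0.1, 0.7]
gripper_width: -0.004
```

```bash
python3 - <<'E'
from h import *
st()
w=np.array([-1.3,.2,-.5,.87,0,1.5]); path([w],[8])
E
```

```text
6.175 [ 0.0216 -0.2679  0.3864] [-1.86 -0.32 -0.47  1.4   0.08  0.97] F [-1.2 -0.1  0.7]
[[0.304, -0.95, 0.074], [-0.95, -0.308, -0.042], [0.063, -0.058, -0.996]]
[[0.104,0.004,0.077,-0.0006,-0.0018,-0.0005,1],[0.104,-0.013,0.085,-0.0008,-0.0017,-0.0006,1],[0.102,-0.029,0.091,-0.0009,-0.0016,-0.0006,1],[0.098,-0.045,0.097,-0.0011,-0.0014,-0.0006,1],[0.092,-0.06,0.103,-0.0013,-0.0012,-0.0006,1],[0.084,-0.075,0.108,-0.0014,-0.001,-0.0006,1],[0.074,-0.088,0.112,-0.0015,-0.0008,-0.0006,1],[0.062,-0.1,0.116,-0.0016,-0.0006,-0.0006,1]]
```

Tracking is excellent; plan straight to the view pose via a safer waypoint.

```bash
python3 - <<'E'
from h import *
g,e=ik([.49,.06,.245],fwd(-.08,.35),[0,.8,-1.1,-1.6,-.09,1.57])
w=np.array([-1.2,.15,-.7,.4,0,1.4])
q=state()['q']
for a,b in((q,w),(w,g)):
    for t in np.linspace(0,1,5): print(fk(a+(b-a)*t)[0].round(3), end=' ')
path([w,g],[8,12])
E
```

```text
[ 0.025 -0.256  0.384] [ 0.052 -0.317  0.332] [ 0.1   -0.363  0.278] [ 0.162 -0.391  0.224] [ 0.233 -0.396  0.171] [ 0.233 -0.396  0.171] [ 0.355 -0.334  0.164] [ 0.449 -0.226  0.175] [ 0.498 -0.087  0.203] [0.49  0.06  0.245] [[0.127,0.005,0.111,-0.0037,0.0035,-0.005,1],[0.122,-0.02,0.118,-0.0031,0.0041,-0.0049,1],[0.113,-0.043,0.122,-0.0025,0.0046,-0.0048,1],[0.102,-0.065,0.124,-0.0019,0.0051,-0.0047,1],[0.089,-0.084,0.124,-0.0012,0.0055,-0.0046,1],[0.074,-0.102,0.122,-0.0005,0.0058,-0.0044,1],[0.057,-0.118,0.118,0.0003,0.0061,-0.0042,1],[0.04,-0.13,0.112,0.0011,0.0063,-0.004,1],[0.029,-0.177,0.019,0.0023,0.0125,-0.0125,1],[0.025,-0.182,0.008,0.0036,0.0128,-0.012,1],[0.022,-0.185,-0.004,0.0049,0.013,-0.0113,1],[0.019,-0.188,-0.015,0.0062,0.0131,-0.0105,1],[0.018,-0.191,-0.026,0.0074,0.0132,-0.0097,1],[0.017,-0.192,-0.037,0.0086,0.0132,-0.0088,1],[0.018,-0.192,-0.048,0.0097,0.0131,-0.0078,1],[0.019,-0.192,-0.058,0.0107,0.013,-0.0068,1],[0.021,-0.191,-0.067,0.0117,0.0129,-0.0057,1],[0.024,-0.189,-0.076,0.0126,0.0126,-0.0045,1],[0.027,-0.187,-0.083,0.0134,0.0124,-0.0034,1],[0.031,-0.184,-0.09,0.0141,0.012,-0.0021,1]]
```

>>> step_arm(
  deltas=[
    [0.127,0.005,0.111,-0.0037,0.0035,-0.005,1],
    [0.122,-0.02,0.118,-0.0031,0.0041,-0.0049,1],
    [0.113,-0.043,0.122,-0.0025,0.0046,-0.0048,1],
    [0.102,-0.065,0.124,-0.0019,0.0051,-0.0047,1],
    [0.089,-0.084,0.124,-0.0012,0.0055,-0.0046,1],
    [0.074,-0.102,0.122,-0.0005,0.0058,-0.0044,1],
    [0.057,-0.118,0.118,0.0003,0.0061,-0.0042,1],
    [0.04,-0.13,0.112,0.0011,0.0063,-0.004,1],
    [0.029,-0.177,0.019,0.0023,0.0125,-0.0125,1],
    [0.025,-0.182,0.008,0.0036,0.0128,-0.012,1],
    [0.022,-0.185,-0.004,0.0049,0.013,-0.0113,1],
    [0.019,-0.188,-0.015,0.0062,0.0131,-0.0105,1],
    [0.018,-0.191,-0.026,0.0074,0.0132,-0.0097,1],
    [0.017,-0.192,-0.037,0.0086,0.0132,-0.0088,1],
    [0.018,-0.192,-0.048,0.0097,0.0131,-0.0078,1],
    [0.019,-0.192,-0.058,0.0107,0.013,-0.0068,1],
    [0.021,-0.191,-0.067,0.0117,0.0129,-0.0057,1],
    [0.024,-0.189,-0.076,0.0126,0.0126,-0.0045,1],
    [0.027,-0.187,-0.083,0.0134,0.0124,-0.0034,1],
    [0.031,-0.184,-0.09,0.0141,0.012,-0.0021,1],
  ],
)

```text
time: 8.68
eef_pos: [0.5606, 0.0658, 0.2843]
orientation: [0.833, -0.017, 0.553, 0.024]
force: [0.2, 0.7, 0.2]
gripper_width: 0.001
```

```bash
python3 - <<'E'
from h import *
st(); snap('wrist','w1.png')
for n in ['axle','wheel','spoke','valve','stand']: print(n,loc('wrist',n))
E
```

```text
8.675 [0.5606 0.0658 0.2843] [ 0.03  0.05 -1.29 -0.94 -0.09  1.59] F [0.2 0.7 0.2]
[[0.388, -0.055, 0.92], [-0.002, -0.998, -0.058], [0.922, 0.02, -0.388]]
axle [(0.89, [0.6728, 0.083, 0.1787])]
wheel [(0.7, [0.6753, 0.0789, 0.1795])]
spoke [(0.71, [0.6691, 0.0961, 0.1097])]
valve []
stand [(0.88, [0.741, 0.0705, 0.0012]), (0.57, [0.6683, 0.0942, 0.112])]
```

View pics/w1.png

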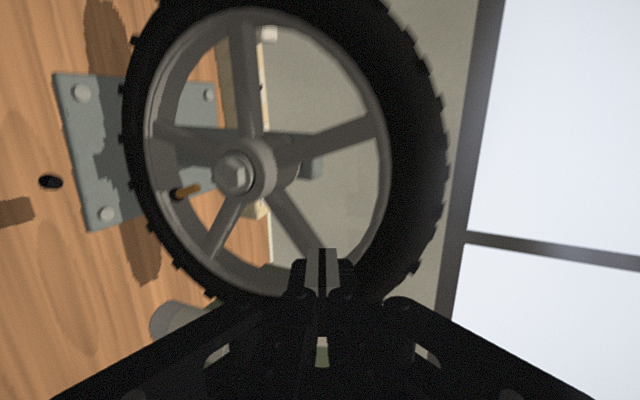

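The wrist view (image right = up, image up = robot's left) shows the brass valve at about (187,190), pointing down and slightly right. The spokes are at (245,60), (335,140), (175,138), (225,235) and (290,210). The reported spoke agrees: it is at 192° clockwise, so the valve is at 156°. I'll push the 48° spoke anticlockwise over the top.

```bash
cat >> h.py <<'E'
C=np.array([.673,.080,.175]); YAW=-.1; PIT=.25
ex=np.array([np.cos(YAW),np.sin(YAW),0]); el=np.array([-np.sin(YAW),np.cos(YAW),0])
def wp(th,r,d):
    t=np.radians(th); return C+d*ex-r*np.sin(t)*el+np.array([0,0,r*np.cos(t)])
def tcp(th,r,d):
    R=fwd(YAW,PIT); return wp(th,r,d)-.008*R.as_matrix()[:,2],R
def pol():
    s=state(); p=s['eef_pos']+.008*Ro.from_quat(s['orientation']).as_matrix()[:,2]-C
    return np.degrees(np.arctan2(-p@el,p[2])),np.hypot(p@el,p[2]),p@ex
def angle(n,im=None):  # valve angle by projecting brass-coloured/known spokes is done by eye; here from net spoke
    out=[]
    for p,c in loc(n,'spoke'):
        v=np.array(c)-C; out.append((p,round(float(np.degrees(np.arctan2(-v@el,v[2]))),1),round(float(np.hypot(v@el,v[2])),4)))
    return out
E
python3 - <<'E'
from h import *
from h import LO,HI
q=state()['q']
for th,d in((84,-.05),(84,.006),(72,.006),(40,.006),(0,.006),(-40,.006),(-90,.006),(-90,-.06)):
    p,R=tcp(th,.062,d); q,e=ik(p,R,q); print(th,d,q.round(2),'%.1e'%e,(np.minimum(q-LO,HI-q)).min().round(2))
p,R=tcp(84,.062,-.05); rows(p,R,8); print(angle('wrist'))
E
```

```text
84 -0.05 [-0.06  0.59 -0.97 -1.32 -0.04  1.58] 2.2e-11 0.33
84 0.006 [-0.07  0.6  -0.84 -1.19 -0.03  1.58] 1.5e-11 0.46
72 0.006 [-0.06  0.57 -0.83 -1.16 -0.04  1.58] 1.4e-16 0.47
40 0.006 [-0.01  0.5  -0.81 -1.06 -0.09  1.59] 4.1e-13 0.49
0 0.006 [ 0.09  0.48 -0.77 -0.99 -0.18  1.62] 5.7e-12 0.53
-40 0.006 [ 0.19  0.52 -0.74 -1.   -0.28  1.64] 8.1e-12 0.56
-90 0.006 [ 0.24  0.64 -0.73 -1.11 -0.33  1.66] 1.1e-09 0.57
-90 -0.06 [ 0.3   0.62 -0.87 -1.22 -0.38  1.67] 9.2e-15 0.43
[[-0.036,0.017,0.043,-0.0006,0.003,0.0007,1],[-0.037,0.017,0.043,-0.0006,0.003,0.0007,1],[-0.037,0.017,0.042,-0.0006,0.003,0.0007,1],[-0.038,0.017,0.041,-0.0006,0.003,0.0007,1],[-0.039,0.017,0.041,-0.0006,0.003,0.0007,1],[-0.04,0.017,0.04,-0.0006,0.003,0.0007,1],[-0.04,0.017,0.039,-0.0006,0.003,0.0007,1],[-0.041,0.017,0.039,-0.0006,0.003,0.0007,1]]
step deg 1.1303859994441585
[(0.71, -169.2, 0.0679)]
```

>>> step_arm(
  deltas=[
    [-0.036,0.017,0.043,-0.0006,0.003,0.0007,1],
    [-0.037,0.017,0.043,-0.0006,0.003,0.0007,1],
    [-0.037,0.017,0.042,-0.0006,0.003,0.0007,1],
    [-0.038,0.017,0.041,-0.0006,0.003,0.0007,1],
    [-0.039,0.017,0.041,-0.0006,0.003,0.0007,1],
    [-0.04,0.017,0.04,-0.0006,0.003,0.0007,1],
    [-0.04,0.017,0.039,-0.0006,0.003,0.0007,1],
    [-0.041,0.017,0.039,-0.0006,0.003,0.0007,1],
    [0,0,0,0,0,0,1],
  ],
)

```text
time: 10.15
eef_pos: [0.6353, 0.0142, 0.1884]
orientation: [0.795, -0.051, 0.604, 0.039]
force: [-0.0, 0.1, -0.5]
gripper_width: 0.001
```

```bash
python3 - <<'E'
from h import *
st(); print(pol()); im=snap('wrist','w2.png'); print(angle('wrist'),loc('wrist','axle'),loc('wrist','valve'))
p,R=tcp(84,.062,.006); rows(p,R,6)
E
```

```text
10.15 [0.6353 0.0142 0.1884] [-0.06  0.72 -1.28 -1.73 -0.06  1.59] F [-0.   0.1 -0.5]
[[0.266, -0.129, 0.955], [-0.034, -0.992, -0.124], [0.963, 0.001, -0.268]]
(np.float64(80.80396750878317), np.float64(0.07035372529678535), np.float64(-0.02324456877969777))
[(0.76, -164.3, 0.0655)] [] []
[[0,-0.005,0.02,0.0007,0.0004,-0.0002,1],[0,-0.005,0.02,0.0007,0.0004,-0.0002,1],[0,-0.004,0.02,0.0007,0.0004,-0.0002,1],[0,-0.004,0.02,0.0007,0.0004,-0.0002,1],[0,-0.004,0.02,0.0007,0.0004,-0.0002,1],[0,-0.004,0.02,0.0007,0.0004,-0.0002,1]]
step deg 0.3017312590981752
```

View pics/w2.png

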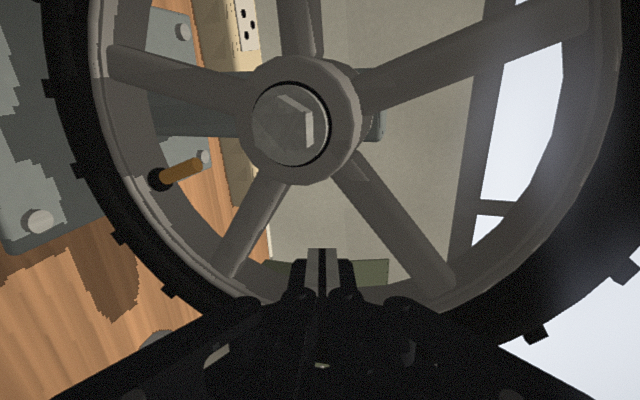

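The wrist view shows the closed tips at (322,260), in the gap between the 120° spoke (230,240) and the 48° spoke (400,220). The valve is at (180,172), well clear. Inserting.

>>> step_arm(
  deltas=[
    [0,-0.005,0.02,0.0007,0.0004,0,1],
    [0,-0.005,0.02,0.0007,0.0004,0,1],
    [0,-0.004,0.02,0.0007,0.0004,0,1],
    [0,-0.004,0.02,0.0007,0.0004,0,1],
    [0,-0.004,0.02,0.0007,0.0004,0,1],
    [0,-0.004,0.02,0.0007,0.0004,0,1],
    [0,0,0,0,0,0,1],
  ],
)

```text
time: 11.22
eef_pos: [0.6677, 0.0196, 0.1868]
orientation: [0.787, -0.041, 0.614, 0.028]
force: [0.5, 1.2, 0.1]
gripper_width: -0.002
```

```bash
cat >> h.py <<'E'
def arc(th1,n,r=.062,d=.006,gain=1.0):
    th,r0,d0=pol(); s=state(); R0=Ro.from_quat(s['orientation']); R=fwd(YAW,PIT)
    print('pol',round(th,1),round(r0,4),round(d0,4),'F',s['force'].round(1),'q',s['q'].round(2),'t',s['time'])
    if th-th1>180: th-=360
    if th1-th>180: th+=360
    f=np.linspace(0,1,n+1); T=th+(th1-th)*f; g=np.minimum(f*n/4,1)
    X=np.array([wp(a,r0+(r-r0)*b,d0+(d-d0)*b) for a,b in zip(T,g)])
    dX=R.inv().apply(np.diff(X,axis=0))/.25*gain; w=(R0.inv()*R).as_rotvec()/2/np.pi/n
    print('['+','.join('['+','.join('%g'%v for v in [*(o.round(4)+0.),*(w.round(4)+0.),1])+']' for o in dX)+']')
E
python3 -c "
from h import *
arc(52,12)"
```

```text
pol 80.8 0.0614 0.0085 F [0.5 1.2 0.1] q [-0.07  0.74 -1.21 -1.7  -0.03  1.58] t 11.225
[[0.0093,-0.0013,-0.0049,0,-0.0001,-0.0001,1],[0.0093,-0.0017,-0.0049,0,-0.0001,-0.0001,1],[0.0092,-0.0021,-0.0049,0,-0.0001,-0.0001,1],[0.0091,-0.0026,-0.0049,0,-0.0001,-0.0001,1],[0.0094,-0.0036,-0.0024,0,-0.0001,-0.0001,1],[0.0093,-0.004,-0.0024,0,-0.0001,-0.0001,1],[0.0091,-0.0044,-0.0023,0,-0.0001,-0.0001,1],[0.0089,-0.0047,-0.0023,0,-0.0001,-0.0001,1],[0.0087,-0.0051,-0.0022,0,-0.0001,-0.0001,1],[0.0085,-0.0055,-0.0022,0,-0.0001,-0.0001,1],[0.0083,-0.0059,-0.0021,0,-0.0001,-0.0001,1],[0.008,-0.0062,-0.0021,0,-0.0001,-0.0001,1]]
```

>>> step_arm(
  deltas=[
    [0.0093,-0.0013,-0.0049,0,0,0,1],
    [0.0093,-0.0017,-0.0049,0,0,0,1],
    [0.0092,-0.002,-0.0049,0,0,0,1],
    [0.009,-0.0026,-0.0049,0,0,0,1],
    [0.0094,-0.0036,-0.0024,0,0,0,1],
    [0.0093,-0.004,-0.0024,0,0,0,1],
    [0.009,-0.0044,-0.0023,0,0,0,1],
    [0.009,-0.0047,-0.0023,0,0,0,1],
    [0.0087,-0.005,-0.0022,0,0,0,1],
    [0.0085,-0.0055,-0.0022,0,0,0,1],
    [0.0083,-0.006,-0.002,0,0,0,1],
    [0.008,-0.0062,-0.002,0,0,0,1],
  ],
)

```text
time: 12.72
eef_pos: [0.6638, 0.0312, 0.2131]
orientation: [0.79, -0.042, 0.611, 0.029]
force: [-0.1, -1.7, -3.4]
gripper_width: -0.001
```

```bash
python3 -c "
from h import *
cams.camera('side');print(angle('side'));cams.camera('wrist');print(angle('wrist'))
arc(pol()[0]-55,18)"
```

```text
[(0.74, 14.8, 0.0012), (0.56, 173.7, 0.0713)]
[(0.88, 173.2, 0.0644)]
pol 53.3 0.0615 0.0037 F [-1.4  0.2 -0.9] q [-0.04  0.62 -1.21 -1.58 -0.06  1.59] t 12.925
[[0.0109,-0.0077,-0.0004,0,0,-0.0001,1],[0.0105,-0.0083,-0.0003,0,0,-0.0001,1],[0.01,-0.0088,-0.0002,0,0,-0.0001,1],[0.0096,-0.0094,-0.0001,0,0,-0.0001,1],[0.0082,-0.0102,-0.0021,0,0,-0.0001,1],[0.0076,-0.0106,-0.0019,0,0,-0.0001,1],[0.0071,-0.011,-0.0018,0,0,-0.0001,1],[0.0065,-0.0114,-0.0017,0,0,-0.0001,1],[0.0059,-0.0118,-0.0015,0,0,-0.0001,1],[0.0053,-0.0121,-0.0013,0,0,-0.0001,1],[0.0046,-0.0123,-0.0012,0,0,-0.0001,1],[0.004,-0.0126,-0.001,0,0,-0.0001,1],[0.0033,-0.0128,-0.0009,0,0,-0.0001,1],[0.0027,-0.0129,-0.0007,0,0,-0.0001,1],[0.002,-0.0131,-0.0005,0,0,-0.0001,1],[0.0013,-0.0132,-0.0003,0,0,-0.0001,1],[0.0006,-0.0132,-0.0002,0,0,-0.0001,1],[0,-0.0132,0,0,0,-0.0001,1]]
```

>>> step_arm(
  deltas=[
    [0.0109,-0.0077,-0.0004,0,0,0,1],
    [0.0105,-0.0083,-0.0003,0,0,0,1],
    [0.01,-0.0088,-0.0002,0,0,0,1],
    [0.0096,-0.0094,0,0,0,0,1],
    [0.0082,-0.01,-0.002,0,0,0,1],
    [0.0076,-0.0106,-0.002,0,0,0,1],
    [0.007,-0.011,-0.0018,0,0,0,1],
    [0.0065,-0.0114,-0.0017,0,0,0,1],
    [0.006,-0.0118,-0.0015,0,0,0,1],
    [0.0053,-0.012,-0.0013,0,0,0,1],
    [0.0046,-0.0123,-0.0012,0,0,0,1],
    [0.004,-0.0126,-0.001,0,0,0,1],
    [0.0033,-0.0128,-0.0009,0,0,0,1],
    [0.0027,-0.013,-0.0007,0,0,0,1],
    [0.002,-0.013,-0.0005,0,0,0,1],
    [0.0013,-0.0132,-0.0003,0,0,0,1],
    [0.0006,-0.0132,0,0,0,0,1],
    [0,-0.0132,0,0,0,0,1],
  ],
)

```text
time: 15.18
eef_pos: [0.6725, 0.083, 0.242]
orientation: [0.789, -0.044, 0.612, 0.03]
force: [-2.0, -3.7, -0.8]
gripper_width: -0.0
```

```bash
python3 -c "
from h import *
cams.camera('side');print(angle('side'));cams.camera('wrist');print(angle('wrist'))
arc(pol()[0]-48,16)"
```

```text
[]
[(0.6, 117.9, 0.0697)]
pol -3.2 0.0653 0.007 F [-0.1 -0.1 -0.1] q [ 0.1   0.52 -1.16 -1.42 -0.2   1.63] t 15.375
[[-0.0045,-0.0133,0.0001,0,0,-0.0001,1],[-0.0051,-0.0129,0.0003,0,0,-0.0001,1],[-0.0057,-0.0124,0.0004,0,0,-0.0001,1],[-0.0063,-0.0119,0.0006,0,0,-0.0001,1],[-0.0036,-0.0124,0.0009,0,0,-0.0001,1],[-0.0042,-0.0122,0.0011,0,0,-0.0001,1],[-0.0049,-0.012,0.0012,0,0,-0.0001,1],[-0.0055,-0.0117,0.0014,0,0,-0.0001,1],[-0.006,-0.0114,0.0015,0,0,-0.0001,1],[-0.0066,-0.011,0.0017,0,0,-0.0001,1],[-0.0072,-0.0107,0.0018,0,0,-0.0001,1],[-0.0077,-0.0103,0.002,0,0,-0.0001,1],[-0.0082,-0.0098,0.0021,0,0,-0.0001,1],[-0.0087,-0.0094,0.0022,0,0,-0.0001,1],[-0.0092,-0.0089,0.0023,0,0,-0.0001,1],[-0.0096,-0.0084,0.0024,0,0,-0.0001,1]]
```

>>> step_arm(
  deltas=[
    [-0.0045,-0.0133,0,0,0,0,1],
    [-0.005,-0.013,0.0003,0,0,0,1],
    [-0.0057,-0.0124,0.0004,0,0,0,1],
    [-0.0063,-0.012,0.0006,0,0,0,1],
    [-0.0036,-0.0124,0.0009,0,0,0,1],
    [-0.0042,-0.0122,0.001,0,0,0,1],
    [-0.0049,-0.012,0.0012,0,0,0,1],
    [-0.0055,-0.0117,0.0014,0,0,0,1],
    [-0.006,-0.0114,0.0015,0,0,0,1],
    [-0.0066,-0.011,0.0017,0,0,0,1],
    [-0.0072,-0.0107,0.0018,0,0,0,1],
    [-0.0077,-0.0103,0.002,0,0,0,1],
    [-0.0082,-0.0098,0.002,0,0,0,1],
    [-0.0087,-0.0094,0.0022,0,0,0,1],
    [-0.0092,-0.009,0.0023,0,0,0,1],
    [-0.0096,-0.0084,0.0024,0,0,0,1],
  ],
)

```text
time: 17.38
eef_pos: [0.6776, 0.1303, 0.2167]
orientation: [0.787, -0.045, 0.614, 0.03]
force: [-1.1, -3.1, 2.0]
gripper_width: -0.001
```

```bash
python3 -c "
from h import *
cams.camera('top');print(angle('top'),loc('top','valve'));snap('wrist','w3.png');print(angle('wrist'),loc('wrist','valve'))
arc(pol()[0]-20,8)"
```

```text
[(0.76, 77.2, 0.0702)] []
[] []
pol -52.2 0.0642 0.007 F [ 1.9  0.2 -0.1] q [ 0.21  0.61 -1.11 -1.47 -0.31  1.66] t 17.675
[[-0.0102,-0.0049,0.0015,0.0001,0,-0.0002,1],[-0.0103,-0.0044,0.0016,0.0001,0,-0.0002,1],[-0.0104,-0.0039,0.0016,0.0001,0,-0.0002,1],[-0.0105,-0.0034,0.0016,0.0001,0,-0.0002,1],[-0.0094,-0.0048,0.0024,0.0001,0,-0.0002,1],[-0.0096,-0.0044,0.0024,0.0001,0,-0.0002,1],[-0.0098,-0.004,0.0025,0.0001,0,-0.0002,1],[-0.0099,-0.0035,0.0025,0.0001,0,-0.0002,1]]
```

View pics/w3.png

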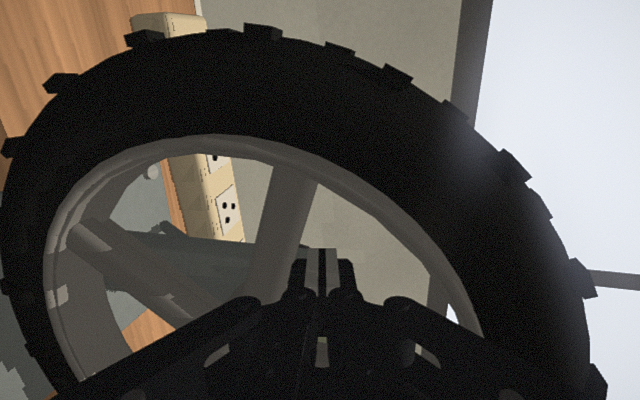

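The wrist view shows the tips at (322,260) against the pushed spoke (290,200). The valve is hidden behind the gripper. Its estimated angle is 33–41°.

>>> step_arm(
  deltas=[
    [-0.0102,-0.005,0.0015,0,0,0,1],
    [-0.0103,-0.0044,0.0016,0,0,0,1],
    [-0.0104,-0.004,0.0016,0,0,0,1],
    [-0.0105,-0.0034,0.0016,0,0,0,1],
    [-0.0094,-0.0048,0.0024,0,0,0,1],
    [-0.0096,-0.0044,0.0024,0,0,0,1],
    [-0.0098,-0.004,0.0025,0,0,0,1],
    [-0.01,-0.0035,0.0025,0,0,0,1],
    [0,0,0,0,0,0,1],
  ],
)

```text
time: 18.8
eef_pos: [0.6779, 0.1389, 0.196]
orientation: [0.787, -0.045, 0.615, 0.031]
force: [0.5, -0.6, 1.7]
gripper_width: -0.001
```

```bash
python3 -c "
from h import *
for c in('top','side'):
  snap(c,c+'2.png');print(angle(c),loc(c,'valve'),loc(c,'axle'))
print(pol())
p,R=tcp(-60,.062,-.035); rows(p,fwd(-.1,.4),8)
a=cv2.imread('pics/side2.png')[140:290,190:350];b=cv2.imread('pics/top2.png')[100:200,190:350]
cv2.imwrite('pics/c2.png',np.hstack([cv2.resize(a,(400,375)),cv2.resize(b,(400,375))]))
"
```

```text
[(0.88, 58.9, 0.0693)] [] [(0.81, [0.6703, 0.0796, 0.174])]
[(0.75, 54.1, 0.0683), (0.6, -123.0, 0.3204)] [] [(0.77, [0.6739, 0.0826, 0.1755])]
(np.float64(-71.72474409894919), np.float64(0.06196236511744545), np.float64(0.006688302242342912))
[[0.001,0.003,-0.022,0.0001,-0.0031,-0.0002,1],[0,0.003,-0.022,0.0001,-0.0031,-0.0002,1],[0,0.003,-0.022,0.0001,-0.0031,-0.0002,1],[-0.001,0.003,-0.022,0.0001,-0.0031,-0.0002,1],[-0.001,0.003,-0.022,0.0001,-0.0031,-0.0002,1],[-0.002,0.003,-0.022,0.0001,-0.0031,-0.0002,1],[-0.002,0.003,-0.022,0.0001,-0.0031,-0.0002,1],[-0.002,0.003,-0.022,0.0001,-0.0031,-0.0002,1]]
step deg 1.1182116736088925
```

View pics/c2.png

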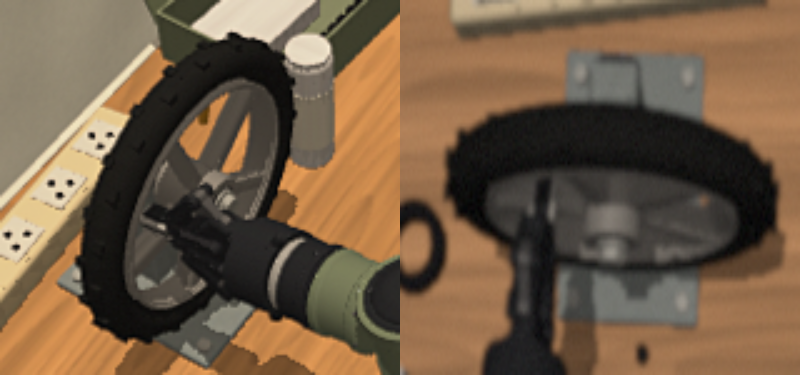

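Valve just visible at (203,115) in the left crop, near the top and slightly right; estimated at 20°. Push about 15° more, then withdraw to look.

```bash
python3 -c "
from h import *
arc(pol()[0]-15,6)"
```

```text
pol -71.7 0.062 0.0067 F [0.1 0.3 0.7] q [ 0.23  0.68 -1.1  -1.53 -0.33  1.66] t 19.2
[[-0.0102,-0.0032,0.0019,0.0002,-0.0002,-0.0002,1],[-0.0103,-0.0027,0.0019,0.0002,-0.0002,-0.0002,1],[-0.0104,-0.0023,0.0019,0.0002,-0.0002,-0.0002,1],[-0.0105,-0.0018,0.002,0.0002,-0.0002,-0.0002,1],[-0.0104,-0.0013,0.0027,0.0002,-0.0002,-0.0002,1],[-0.0105,-0.0009,0.0027,0.0002,-0.0002,-0.0002,1]]
```

>>> step_arm(
  deltas=[
    [-0.0102,-0.0032,0.0019,0,0,0,1],
    [-0.0103,-0.0027,0.0019,0,0,0,1],
    [-0.0104,-0.0023,0.0019,0,0,0,1],
    [-0.0105,-0.0018,0.002,0,0,0,1],
    [-0.0104,-0.0013,0.0027,0,0,0,1],
    [-0.0105,-0.001,0.0027,0,0,0,1],
    [0,0,0,0,0,0,1],
    [0.02,0,0,0,0,0,1],
  ],
)

```text
time: 20.2
eef_pos: [0.6792, 0.1416, 0.1851]
orientation: [0.786, -0.046, 0.616, 0.031]
force: [0.2, -0.1, 0.3]
gripper_width: -0.001
```

```bash
python3 -c "
from h import *
print(pol(),state()['time']); cams.camera('top');print(angle('top'));cams.camera('side');print(angle('side'))
p,R=tcp(pol()[0],.062,-.04); rows(p,fwd(-.1,.4),8)
"
```

```text
(np.float64(-82.46373655246182), np.float64(0.062381473650220794), np.float64(0.007821701511342255)) 20.2
[(0.57, 42.1, 0.0668)]
[(0.75, 42.0, 0.0674), (0.41, -127.3, 0.2882), (0.36, 128.0, 0.2881)]
[[-0.006,0.001,-0.023,0.0002,-0.0032,-0.0002,1],[-0.006,0.001,-0.023,0.0002,-0.0032,-0.0002,1],[-0.007,0,-0.023,0.0002,-0.0032,-0.0002,1],[-0.007,0,-0.023,0.0002,-0.0032,-0.0002,1],[-0.008,0,-0.023,0.0002,-0.0032,-0.0002,1],[-0.008,0,-0.023,0.0002,-0.0032,-0.0002,1],[-0.008,0,-0.023,0.0002,-0.0032,-0.0002,1],[-0.009,0,-0.022,0.0002,-0.0032,-0.0002,1]]
step deg 1.1512208545100553
```

>>> step_arm(
  deltas=[
    [0,0,-0.023,0,-0.0032,0,1],
    [0,0,-0.023,0,-0.0032,0,1],
    [0,0,-0.023,0,-0.0032,0,1],
    [0,0,-0.023,0,-0.0032,0,1],
    [0,0,-0.023,0,-0.0032,0,1],
    [0,0,-0.023,0,-0.0032,0,1],
    [0,0,-0.023,0,-0.0032,0,1],
    [0,0,-0.023,0,-0.0032,0,1],
    [0,0,0,0,0,0,1],
  ],
)

```text
time: 21.52
eef_pos: [0.6326, 0.1469, 0.1986]
orientation: [0.835, -0.047, 0.547, 0.027]
force: [0.1, -0.4, -0.4]
gripper_width: -0.002
```

```bash
python3 -c "
from h import *
print(pol()); st(); snap('wrist','w4.png'); print(angle('wrist'),loc('wrist','valve'))
rows([.57,.066,.29],fwd(-.08,.4),8)
"
```

```text
(np.float64(-71.93068468815792), np.float64(0.06568648235077626), np.float64(-0.03952531519076771))
21.525 [0.6326 0.1469 0.1986] [ 0.27  0.45 -1.13 -1.14 -0.34  1.73] F [ 0.1 -0.4 -0.4]
[[0.397, -0.108, 0.911], [-0.05, -0.994, -0.096], [0.916, -0.007, -0.4]]
[] []
[[0.032,0.043,-0.043,0.0005,0.0002,-0.0004,1],[0.032,0.043,-0.043,0.0005,0.0002,-0.0004,1],[0.032,0.043,-0.043,0.0005,0.0002,-0.0004,1],[0.032,0.043,-0.043,0.0005,0.0002,-0.0004,1],[0.032,0.043,-0.044,0.0005,0.0002,-0.0004,1],[0.032,0.043,-0.044,0.0005,0.0002,-0.0004,1],[0.032,0.043,-0.044,0.0005,0.0002,-0.0004,1],[0.032,0.043,-0.044,0.0005,0.0002,-0.0004,1]]
step deg 0.22848342959920917
```

>>> step_arm(
  deltas=[
    [0.032,0.02,-0.06,0,0,0,1],
    [0.032,0.03,-0.055,0,0,0,1],
    [0.032,0.043,-0.043,0.0005,0,0,1],
    [0.032,0.043,-0.043,0.0005,0,0,1],
    [0.032,0.043,-0.04,0.0005,0,0,1],
    [0.032,0.043,-0.04,0.0005,0,0,1],
    [0.032,0.043,-0.035,0.0005,0,0,1],
    [0.032,0.043,-0.035,0.0005,0,0,1],
    [0,0,0,0,0,0,1],
  ],
)

```text
time: 22.8
eef_pos: [0.5687, 0.0725, 0.2884]
orientation: [0.837, -0.042, 0.545, 0.02]
force: [1.7, 0.0, 0.3]
gripper_width: -0.003
```

```bash
python3 -c "
from h import *
st(); snap('wrist','w5.png'); print(angle('wrist'),loc('wrist','valve'),loc('wrist','axle'))
for c in('top','side'): cams.camera(c);print(angle(c),loc(c,'valve'))
m=cams.camera_model('wrist')
def pr(X): 
  v=np.array(m['R'])@X+m['t']; return (v[:2]/v[2]*m['fx']+[m['cx'],m['cy']]).round(0)
for a in(-6,0,6,12): print(a,pr(wp(a,.076,0)),pr(wp(a,.105,0)))
print('hub front',pr(wp(0,0,-.043)))
"
```

```text
22.8 [0.5687 0.0725 0.2884] [ 0.07  0.03 -1.25 -0.85 -0.14  1.65] F [1.7 0.  0.3]
[[0.403, -0.091, 0.911], [-0.048, -0.996, -0.078], [0.914, -0.012, -0.406]]
[(0.68, 126.4, 0.2893), (0.59, 38.5, 0.0721)] [] [(0.91, [0.6717, 0.0784, 0.1727])]
[(0.62, 40.1, 0.0683)] [(0.23, [0.6757, 0.0771, 0.1793])]
[(0.65, 43.4, 0.0664), (0.33, -151.1, 0.0023)] [(0.59, [0.6734, 0.0806, 0.1725])]
-6 [332. 174.] [369. 173.]
0 [332. 184.] [369. 188.]
6 [332. 194.] [368. 202.]
12 [330. 204.] [365. 215.]
hub front [216. 187.]
```

View pics/w5.png

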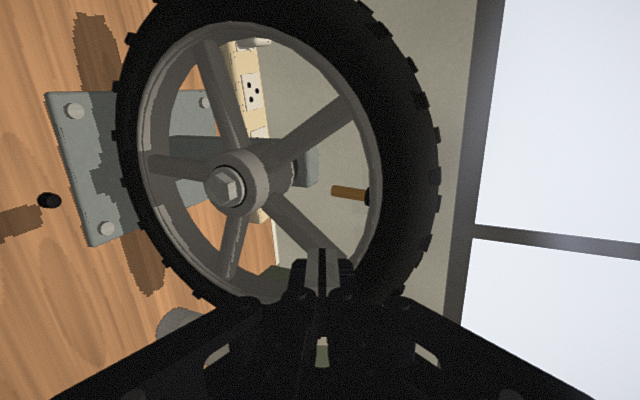

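The wrist view shows the valve at (332,190)–(370,197), nearly straight up but a few degrees clockwise. The fingers are clear of the wheel. Next I measure the angle from the brass pixels.

```bash
cat >> h.py <<'E'
def brass(n,a0,tol=25):
    im=cams.camera(n); m=cams.camera_model(n); R=np.array(m['R']);t=np.array(m['t']); o=-R.T@t
    h=cv2.cvtColor(im,cv2.COLOR_RGB2HSV); v,u=np.nonzero((h[...,0]>8)&(h[...,0]<28)&(h[...,1]>110)&(h[...,2]>40))
    D=np.c_[(u-m['cx'])/m['fx'],(v-m['cy'])/m['fy'],np.ones(len(u))]@R
    X=o+D*(((C-o)@ex)/(D@ex))[:,None]-C
    a=np.degrees(np.arctan2(-X@el,X[:,2])); r=np.hypot(X@el,X[:,2])
    k=(abs(a-a0)<tol)&(r>.070)&(r<.106); Y=np.c_[-X[k]@el,X[k][:,2]]
    if k.sum()<8: print(n,'few',k.sum()); return
    c=Y.mean(0); d=np.linalg.svd(Y-c)[2][0]; d=d*np.sign(d[1])
    print(n,k.sum(),'px centroid ang %.1f r %.4f axis ang %.1f'%(np.degrees(np.arctan2(*c)),np.hypot(*c),np.degrees(np.arctan2(*d))),'rms',(Y-c).std(0).round(4))
E
python3 -c "
from h import *
for c in('wrist','side','top'): brass(c,4,18)
"
```

```text
wrist 361 px centroid ang 4.1 r 0.0905 axis ang 2.5 rms [0.0024 0.0078]
side 85 px centroid ang 6.6 r 0.0783 axis ang 85.2 rms [0.0142 0.0054]
top few 0
```

```bash
python3 -c "
from h import *
p,R=tcp(-70,.062,-.045); rows(p,fwd(-.1,.4),8)
"
```

```text
[[-0.031,-0.037,0.042,-0.0003,0.0004,-0.0001,1],[-0.031,-0.037,0.042,-0.0003,0.0004,-0.0001,1],[-0.031,-0.037,0.041,-0.0003,0.0004,-0.0001,1],[-0.031,-0.037,0.041,-0.0003,0.0004,-0.0001,1],[-0.031,-0.037,0.041,-0.0003,0.0004,-0.0001,1],[-0.031,-0.037,0.041,-0.0003,0.0004,-0.0001,1],[-0.031,-0.037,0.041,-0.0003,0.0004,-0.0001,1],[-0.031,-0.038,0.041,-0.0003,0.0004,-0.0001,1]]
step deg 0.17997698862005937
```

>>> step_arm(
  deltas=[
    [-0.031,-0.04,0.035,0,0,0,1],
    [-0.031,-0.04,0.035,0,0,0,1],
    [-0.031,-0.04,0.035,0,0,0,1],
    [-0.031,-0.037,0.041,0,0,0,1],
    [-0.031,-0.037,0.041,0,0,0,1],
    [-0.031,-0.037,0.041,0,0,0,1],
    [-0.031,-0.037,0.044,0,0,0,1],
    [-0.031,-0.037,0.044,0,0,0,1],
    [0,0,0,0,0,0,1],
  ],
)

```text
time: 24.58
eef_pos: [0.6257, 0.1486, 0.1989]
orientation: [0.837, -0.041, 0.546, 0.019]
force: [-0.1, -0.8, 0.0]
gripper_width: 0.001
```

```bash
python3 -c "
from h import *
print(pol())
p,R=tcp(-74,.062,.007); rows(p,R,9)
"
```

```text
(np.float64(-71.9978877400267), np.float64(0.06688477994201338), np.float64(-0.046540428148991196))
[[0.008,0.002,0.022,-0.0002,0.0029,-0.0002,1],[0.007,0.002,0.023,-0.0002,0.0029,-0.0002,1],[0.007,0.002,0.023,-0.0002,0.0029,-0.0002,1],[0.006,0.002,0.023,-0.0002,0.0029,-0.0002,1],[0.006,0.002,0.023,-0.0002,0.0029,-0.0002,1],[0.005,0.002,0.023,-0.0002,0.0029,-0.0002,1],[0.005,0.002,0.023,-0.0002,0.0029,-0.0002,1],[0.005,0.002,0.023,-0.0002,0.0029,-0.0002,1],[0.004,0.002,0.023,-0.0002,0.0029,-0.0002,1]]
step deg 1.0563972390702991
```

>>> step_arm(
  deltas=[
    [0.008,0.002,0.022,0,0.0029,0,1],
    [0.007,0.002,0.023,0,0.0029,0,1],
    [0.007,0.002,0.023,0,0.0029,0,1],
    [0.006,0.002,0.023,0,0.0029,0,1],
    [0.006,0.002,0.023,0,0.0029,0,1],
    [0.005,0.002,0.023,0,0.0029,0,1],
    [0.005,0.002,0.023,0,0.0029,0,1],
    [0.005,0.002,0.023,0,0.0029,0,1],
    [0.004,0.002,0.023,0,0.0029,0,1],
    [0,0,0,0,0,0,1],
  ],
)

```text
time: 25.82
eef_pos: [0.6788, 0.1356, 0.2008]
orientation: [0.786, -0.041, 0.617, 0.024]
force: [-0.7, -0.1, -0.7]
gripper_width: 0.001
```

```bash
python3 -c "
from h import *
arc(-90.5,9)
"
```

```text
pol -66.9 0.0609 0.008 F [-0.7 -0.1 -0.7] q [ 0.22  0.68 -1.11 -1.54 -0.3   1.66] t 25.825
[[-0.0102,-0.0052,0.0005,-0.0002,-0.0002,-0.0002,1],[-0.0104,-0.0047,0.0006,-0.0002,-0.0002,-0.0002,1],[-0.0107,-0.0043,0.0006,-0.0002,-0.0002,-0.0002,1],[-0.0109,-0.0038,0.0007,-0.0002,-0.0002,-0.0002,1],[-0.0108,-0.0022,0.0028,-0.0002,-0.0002,-0.0002,1],[-0.0109,-0.0017,0.0028,-0.0002,-0.0002,-0.0002,1],[-0.0109,-0.0012,0.0028,-0.0002,-0.0002,-0.0002,1],[-0.011,-0.0007,0.0028,-0.0002,-0.0002,-0.0002,1],[-0.011,-0.0002,0.0028,-0.0002,-0.0002,-0.0002,1]]
```

>>> step_arm(
  deltas=[
    [-0.0102,-0.005,0.0005,0,0,0,1],
    [-0.0104,-0.0047,0.0006,0,0,0,1],
    [-0.0107,-0.0043,0.0006,0,0,0,1],
    [-0.011,-0.0038,0.0007,0,0,0,1],
    [-0.0108,-0.0022,0.0028,0,0,0,1],
    [-0.011,-0.0017,0.0028,0,0,0,1],
    [-0.011,-0.0012,0.0028,0,0,0,1],
  ],
)

```text
time: 26.7
eef_pos: [0.677, 0.1423, 0.1819]
orientation: [0.786, -0.041, 0.617, 0.024]
force: [-0.0, 0.3, -0.6]
gripper_width: 0.001
```

```bash
python3 -c "
from h import *
arc(-90.5,4)
"
```

```text
pol -85.4 0.0626 0.0055 F [-0.   0.3 -0.6] q [ 0.23  0.74 -1.11 -1.59 -0.31  1.66] t 26.7
[[-0.0053,0.0003,0.0019,-0.0004,-0.0004,-0.0005,1],[-0.0053,0.0004,0.0019,-0.0004,-0.0004,-0.0005,1],[-0.0053,0.0005,0.0019,-0.0004,-0.0004,-0.0005,1],[-0.0052,0.0006,0.0018,-0.0004,-0.0004,-0.0005,1]]
```

>>> step_arm(
  deltas=[
    [-0.0055,0,0.0019,0,0,0,1],
    [-0.0055,0,0.0019,0,0,0,1],
    [-0.0055,0,0.0019,0,0,0,1],
    [-0.0055,0,0.0018,0,0,0,1],
    [0,0,0,0,0,0,1],
  ],
)

```text
time: 27.32
eef_pos: [0.6782, 0.1424, 0.1778]
orientation: [0.784, -0.042, 0.619, 0.023]
force: [-0.4, -0.6, 2.0]
gripper_width: 0.001
```

```bash
python3 -c "
from h import *
print(pol(),state()['force'].round(1))
for c in('top','side'): cams.camera(c);print(angle(c))
"
```

```text
(np.float64(-89.12940499140315), np.float64(0.06267343253309682), np.float64(0.006687590264636955)) [-0.4 -0.6  2. ]
[(0.78, 39.6, 0.0675), (0.64, 22.6, 0.0042)]
[(0.75, 36.5, 0.0651), (0.28, 127.6, 0.2874)]
```

>>> step_arm(
  deltas=[
    [-0.0048,0,0.001,0,0,0,1],
    [-0.0048,0,0.001,0,0,0,1],
    [0,0,0,0,0,0,1],
    [0.012,0,0,0,0,0,1],
    [0.012,0,0,0,0,0,1],
    [0,0,-0.023,0,-0.0032,0,1],
    [0,0,-0.023,0,-0.0032,0,1],
    [0,0,-0.023,0,-0.0032,0,1],
    [0,0,-0.023,0,-0.0032,0,1],
    [0,0,-0.023,0,-0.0032,0,1],
    [0,0,-0.023,0,-0.0032,0,1],
    [0,0,-0.023,0,-0.0032,0,1],
    [0,0,-0.023,0,-0.0032,0,1],
    [0,0,0,0,0,0,1],
  ],
)

```text
time: 29.28
eef_pos: [0.6326, 0.1458, 0.1925]
orientation: [0.836, -0.042, 0.547, 0.02]
force: [-0.0, 0.3, 1.1]
gripper_width: 0.004
```

>>> step_arm(
  deltas=[
    [0.032,0.02,-0.06,0,0,0,1],
    [0.032,0.03,-0.055,0,0,0,1],
    [0.032,0.043,-0.043,0.0005,0,0,1],
    [0.032,0.043,-0.043,0.0005,0,0,1],
    [0.032,0.043,-0.04,0.0005,0,0,1],
    [0.032,0.043,-0.04,0.0005,0,0,1],
    [0.032,0.043,-0.035,0.0005,0,0,1],
    [0.032,0.043,-0.035,0.0005,0,0,1],
    [0,0,0,0,0,0,1],
  ],
)

```text
time: 30.4
eef_pos: [0.5692, 0.0702, 0.2849]
orientation: [0.836, -0.036, 0.547, 0.013]
force: [1.3, -0.5, 0.5]
gripper_width: -0.0
```

```bash
python3 -c "
from h import *
st(); snap('wrist','w6.png'); print(angle('wrist'))
brass('wrist',0,18)
for c in('top','side'): cams.camera(c);print(angle(c))
"
```

```text
30.4 [0.5692 0.0702 0.2849] [ 0.05  0.04 -1.26 -0.89 -0.11  1.64] F [ 1.3 -0.5  0.5]
[[0.4, -0.075, 0.914], [-0.047, -0.997, -0.061], [0.915, -0.019, -0.402]]
[(0.63, 32.8, 0.0702)]
wrist 370 px centroid ang -1.2 r 0.0898 axis ang -1.8 rms [0.0023 0.0078]
[(0.59, 40.4, 0.0657)]
[(0.58, 37.5, 0.066), (0.24, -122.9, 0.3186)]
```

View pics/w6.png

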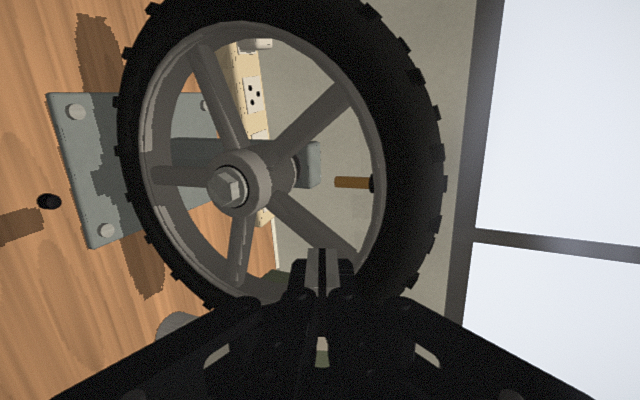

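The wrist view shows the valve at (335–372,182), level with the nut at (228,187), so it points straight up to within about 1–2°. The fingers are well back from the wheel. One last check of the other things, then hand in.

```bash
python3 -c "
from h import *
cams.camera('side')
for n in ['spray_can','valve_cap','spanner','hammer','tape_roll','nut_tray','tyre_lever']: print(n,loc('side',n)[:1])
brass('wrist',0,18); print(state()['force'].round(1),abs(state()['qvel']).max())
print(job.close_job())
"
```

```text
spray_can [(0.75, [0.6844, -0.1532, -0.0012])]
valve_cap [(0.39, [0.6026, 0.0667, 0.0033])]
spanner [(0.7, [0.4283, -0.107, -0.0012])]
hammer [(0.82, [0.5289, -0.4201, 0.0015])]
tape_roll [(0.78, [0.6832, 0.31, 0.0004])]
nut_tray [(0.57, [0.5397, 0.366, 0.0001])]
tyre_lever [(0.52, [0.4417, 0.1085, -0.0027])]
wrist 368 px centroid ang -1.1 r 0.0902 axis ang -1.8 rms [0.0023 0.0078]
[-0.4  0.4 -0.4] 0.0023913296897168676
the job is handed in; nothing more can be done
None
```

I turned the wheel about 157° anticlockwise, as the robot sees it, until the valve pointed straight up. All the pushing was on one spoke, which stayed in reach, so I never had to go on to the next. The push ran at about 0.4 rad/s, and no force reading passed about 5 N. The last few degrees were a small corrective push. I then withdrew the fingers and handed the job in at about 31 s.

**Valve angle at the end:** the checks disagree slightly.
- The brass pixels in the wrist picture put the valve 1–2° anticlockwise of straight up.
- The spoke network put it at −3° (wrist), +1.5° (side) and +4° (top), averaging +1°. Clockwise is positive.
- I took it as straight up to within about 2°. Two pixel readings half a second apart agreed to 0.1°, so the wheel was at rest.

**The other things:** all were seen where they started, within a few millimetres. The largest difference was about 7 mm on the nut tray, which I put down to network error, as the arm never went near it. The fingers were clear and the force reading was near zero.

**Failed checks and one detour:**
- The brass check gave nothing usable from the side and top cameras.
- My first approach folded the arm to its joint limits in free space. It cost a few seconds to undo and touched nothing.

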